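# Bring the shaker round to the front of the spice carousel

## Task

The spice carousel carries three flat-lidded spice jars and one shaker with a domed metal cap. With a fingertip, gently push an arm of the handle on top to turn the carousel until the shaker stands in line with the pointed tongue on the foot, then leave it there. Touch only the handle; the shaker and the jars stay standing where they are on the tray, and the other things on the worktop stay where they are.

Things in the scene. Friction and masses are not known exactly. Their poses are not given: they have to be found in the camera images.
- foot: Fixed foot: dark wooden disc, radius 100 mm, 12 mm high, with a flat pointed tongue (10 mm high, about 40 mm wide at the disc) sticking out to 150 mm from the centre. Origin: underside centre on the worktop, on the turning axis. The tongue points along its own -x: to the front of the worktop (world -x), up to 0.7 rad either way.
- carousel: Turning part: steel post, radius 9 mm. Origin: on the vertical turning axis, 14 mm above the worktop; z up. Turns over a full turn either way, smooth drag (0.1 N m friction + 0.3 N m s/rad), stays where left. Shaker and jars stand 70 mm from the axis along its own +x, +y, -x, -y (which is where varies); the handle arms point at 45, 135, 225 and 315 degrees in its xy plane.
- tray: Round wooden tray fixed to the carousel, radius 105 mm; its floor is 20 mm and its rim 28 mm above the worktop. Origin: same as the carousel's. (Take care: a wall cabinet hangs to the left, y above 0.15, x above 0.5, from 0.36 m up.)
- handle: Dark wooden handle fixed on top of the post: hub radius 18 mm, top 179 mm above the worktop; four level bars 12 mm thick with 18 mm ball ends reaching 97 mm from the axis. Origin: on the axis at the arms' mid height, 166 mm above the worktop; arms at 45, 135, 225, 315 degrees in its xy plane. Free below the arms down to the jar tops, 122 mm above the worktop.
- shaker: The shaker to bring to the front: clear round body 44 mm across, 90 mm high, with a domed grey metal cap with small holes; loose, 0.1 kg or so. Origin: centre of its underside, on the tray floor; z up.
- jar_a: Spice jar, squarish, 45 mm across, 100 mm high, flat lid; stands loose on the tray. Origin: centre of its underside; z up.
- jar_b: Spice jar, 47 mm across, 98 mm high, flat lid; stands loose on the tray. Origin: centre of its underside; z up.
- jar_c: Spice jar, slimmer, 40 mm across, 101 mm high, flat lid; stands loose on the tray. Origin: centre of its underside; z up.
- mug: Bystander: mug, 82 mm across, 112 mm with its handle, 94 mm high, left of the carousel. Origin: under its middle.
- garlic: Bystander: garlic bulb, 53 mm, behind the carousel to the left. Origin: under its middle.
- teaspoon: Bystander: teaspoon lying flat, 132 mm long, 11 mm high, right of the carousel near the front edge. Origin: under its middle.
There are look-alikes about, which are no part of the job. What is shaped like the jar_a but purple is not meant.

How it is judged:
By the outcome, as a careful person would: the job done as asked, in the order asked, and still so for the second after the job is handed in, with the robot touching nothing.
It also fails if it takes over 51 s, if anything falls off the work surface, if the arm or the gripper's body presses on something with over 40 N, if the wrist force passes 120 N, or if a joint passes its speed limit or range.

## Robot

A 6-joint arm with a two-finger parallel gripper is mounted at the origin on a cart in front of the work surface, level with it; the furniture and walls round the work are solid. World frame = base frame: x ahead of the robot, y to its left, z up, the work surface at z = 0. Lengths are in m, angles in rad, forces in N, time in s.
With the tool pointing down it reaches from about 0.35 to 0.775 m from the base axis. Payload 5.5 kg.
Tool frame: the origin (TCP) lies where the fingers leave the gripper's body, on its centre line; the fingertips stand 73 mm ahead of it and the grasp point (between the pads) lies 54 mm ahead of it; z points along the fingers, y is the line along which they close (so a half turn about z gives the same grasp; the last joint's range is limited). The gripper opens to 85 mm and grips with 20 to 120 N. Pads are 22 mm wide; open, the fingers measure 114 mm over their backs; the gripper's body (76 mm by 85 mm) begins 54 mm behind the grasp point. The pads swing forward as they close: fully open they stand 13 mm farther back than shut.
Start: joints at [-1.394, 0.313, 0.046, 1.304, 0, 1.431], TCP at [0.179, -0.546, 0.304] pointing down, gripper open.
Joint ranges: [-2.76, 2.76], [-0.86, 1.69], [-1.03, 1.26], [-2.2, 2.34], [-1.47, 1.5], [-3.14, 3.14]. Speed limits (rad/s): [2.57, 2.57, 3.14, 3.14, 3.14, 3.14].

## Interface

Orientations are given as a 3x3 rotation matrix whose columns are the frame's x, y, z axes.
In Python, from rig import arm, viewer gives the robot as it stands. The module is installed in compiled form; this text tells all that it offers.
- The arm moves only by the tool step_arm, never from a script. Its argument "commands" is a list of rows, each a list of 7 numbers: the shift along the tool's x, y, z in mm, then the turn, a rotation vector about the tool's x, y, z in degrees, then the opening, from -1 (shut) to 1 (fully open). In form: [[x, y, z, ax, ay, az, claw], ...]. A call has 1 to 5 rows; each row is the pose to reach, as a shift and turn from the pose commanded when the call began, along the tool's axes at that moment; what a row does not reach only later rows make up. A row lasts 1/8 s, in which the tool goes at most 62.5 mm and 10.7 degrees, less where a joint would pass 70% of its speed; a pose out of reach is approached as far as the arm can. A call with a gripper value outside its range is refused whole. The fingers move at their own pace and stop on an object; "force" is the grip in N (left out, the last holds). Time passes only in rows, so rows that repeat a pose let the fingers close. It gives the time, the measured TCP pose, the force, the opening and the grip force at its end, in the units of the state.
- arm.sense(): the state, without advancing time (a new reading comes with each control period).
- viewer.get_image(name): name is "side" or "top" or "wrist"; returns the picture (420x560x3 uint8, blue, green, red); there is no depth.
- viewer.camera_info(name): a dict with "fx", "fy", "cx", "cy" (pixels), "R" (3x3) and "t" (3): a world point X has camera coordinates R X + t. Camera axes: x right, y down, z forward; pixel columns grow to the right and rows downward; lengths in m; the calibration is good to about 2 mm. The wrist camera is an equidistant fisheye: a pixel r from the principal point sees the ray r / f radians off the axis. A picture is of the moment at which its call begins: read the wrist's pose just before it. camera_info takes no time and is no camera call; for the wrist camera it gives the pose at the moment of the call.
- arm.close_job(): hands the job in; it is judged then, once.
The state is a dict: "time_s": time; "q": joint angles; "joint_vel": joint speeds; "joint_torque": joint torques, N m; "position": TCP position; "ee_rot": TCP orientation; "force": force on the tool from outside, world axes, zero at the start; "ft_torque": the same for the moment, N m; "opening": opening from 0.0 (shut) to 1.0 (fully open); "grip_force": force on a finger pad.
Only numpy, scipy, OpenCV 4.12 (cv2) and the standard library are available. Lean on these libraries where they do the work, as an engineer would, in place of code of your own. Each camera call takes 0.05 s, during which the arm holds its last target. There are 200 camera calls.

## Working session

There is one attempt and no reset: what is moved stays moved. The work goes in short steps, Python scripts to look and compute and a tool call to move; the robot and the scene stay as the last step left them, time stands still between calls to the robot, and variables do not carry over. Pictures are saved under pics/ and viewed, at most 10 in all, crops included, and the job is handed in when it is done.

Besides the shell and the picture viewer there is one more tool, called after "Call:" as name(argument=value, ...), one argument or row to a line, values as JSON. step_arm: Moves the arm, as the interface text tells. Its arguments: {"type":"object","properties":{"commands":{"type":"array"},"force":{"type":"number"}},"required":["commands"]}

```bash
mkdir -p pics
python3 - <<'E'
from rig import arm, viewer
import cv2,numpy as np
for n in("top","side"):
    cv2.imwrite(f"pics/{n}0.png",viewer.get_image(n)); i=viewer.camera_info(n); print(n,i)
s=arm.sense();print(s["time_s"],s["position"],s["ee_rot"])
E
```

```text
top {'fx': 480.9004304950213, 'fy': 480.9004304950213, 'cx': 282.0863654329789, 'cy': 210.84187810950164, 'R': array([[ 2.49090081e-03, -9.99996575e-01,  8.02977909e-04],
       [-9.83117425e-01, -2.59576759e-03, -1.82957347e-01],
       [ 1.82958805e-01, -3.33692971e-04, -9.83120524e-01]]), 't': array([-0.19195613,  0.59108868,  1.27865877])}
side {'fx': 397.06187798735897, 'fy': 397.06187798735897, 'cx': 274.34562660722037, 'cy': 212.01563252922946, 'R': array([[ 0.99838685,  0.05353451, -0.01891412],
       [ 0.01628872, -0.58918774, -0.80783197],
       [-0.05439086,  0.80622073, -0.5891093 ]]), 't': array([-0.55311139,  0.00380278,  1.30751776])}
0.1 [ 0.17906473 -0.54605732  0.3030922 ] [[ 9.50234539e-01  3.11535295e-01 -2.84568744e-04]
 [ 3.11535337e-01 -9.50233190e-01  1.61810514e-03]
 [ 2.33690195e-04 -1.62623261e-03 -9.99998650e-01]]
```

View pics/top0.png

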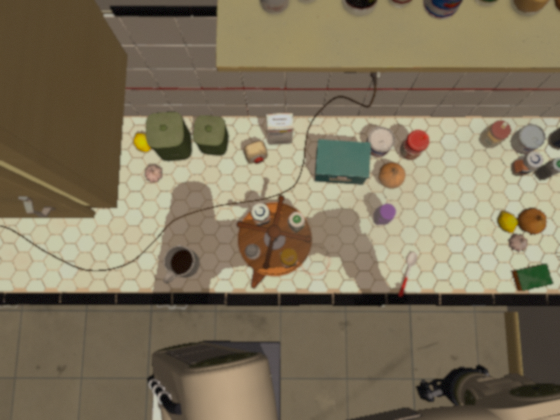

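View pics/side0.png

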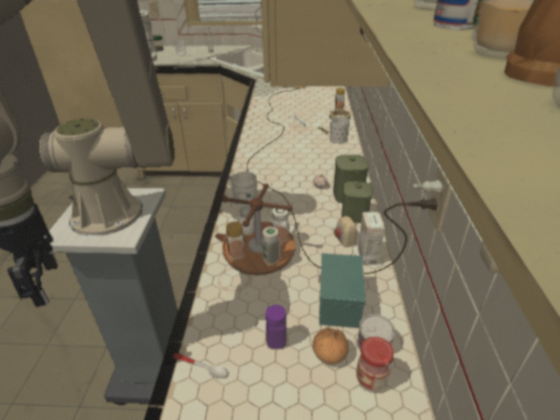

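Run:
```python
import cv2
a=cv2.imread("pics/top0.png")[190:295,225:325]; b=cv2.imread("pics/side0.png")[175:280,205:310]
f=lambda i,w:cv2.resize(i,(w,600),interpolation=cv2.INTER_CUBIC)
a=cv2.resize(a,(400,420),interpolation=cv2.INTER_CUBIC);b=cv2.resize(b,(400,400),interpolation=cv2.INTER_CUBIC)
b=cv2.copyMakeBorder(b,0,20,0,0,cv2.BORDER_CONSTANT)
cv2.imwrite("pics/crop0.png",cv2.convertScaleAbs(cv2.hconcat([a,b]),alpha=1.4,beta=10))
```

```text
(no output)
```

View pics/crop0.png

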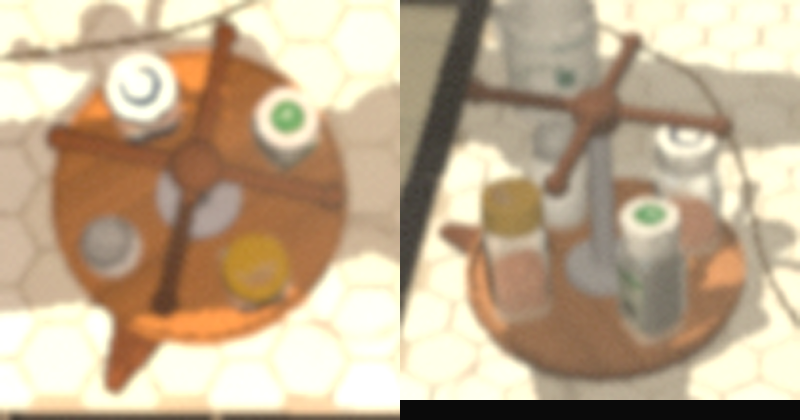

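The crop shows four tops on the tray. In top-crop pixels they are white lid (140,85), green-and-white lid (285,118), yellow lid (255,265) and plain grey dome (108,245), which is full-image (252,251). The grey dome is the only metal cap, so it is the shaker. The purple jar at (386,213) is off the tray and is the look-alike. The tongue tip is at crop (115,388).

```bash
cat > h.py <<'E'
from rig import arm, viewer
import numpy as np
from scipy.optimize import least_squares
def proj(n,X):
    i=viewer.camera_info(n);c=i["R"]@np.asarray(X)+i["t"]
    return np.array([i["fx"]*c[0]/c[2]+i["cx"],i["fy"]*c[1]/c[2]+i["cy"]])
def atz(n,p,z):
    i=viewer.camera_info(n);d=i["R"].T@[(p[0]-i["cx"])/i["fx"],(p[1]-i["cy"])/i["fy"],1];o=-i["R"].T@i["t"]
    return o+d*(z-o[2])/d[2]
def tri(pt,ps): return least_squares(lambda X:np.r_[proj("top",X)-pt,proj("side",X)-ps],[.5,0,.1]).x
T=lambda x,y:np.array([225+x/4,190+y/4]); S=lambda x,y:np.array([205+(x-400)/3.81,175+y/3.81])
E
python3 - <<'E'
from h import *
hub=tri(T(195,160),S(597,106));print("hub",hub)
te=[(225,35),(55,137),(165,302),(340,197)];se=[(728,127),(632,42),(475,92),(557,187)]
for a,b in zip(te,se):
    e=atz("top",T(*a),.166);x=tri(T(*a),S(*b));print("arm",e,np.degrees(np.arctan2(*(e-hub)[1::-1])),np.hypot(*(e-hub)[:2]),x,np.degrees(np.arctan2(*(x-hub)[1::-1])))
for n,p,z in[("tongue",T(115,388),.01),("shaker",T(108,243),.112),("trayC",T(200,200),.026)]:
    e=atz("top",p,z);print(n,e,np.degrees(np.arctan2(*(e-hub)[1::-1])),np.hypot(*(e-hub)[:2]))
t=tri(T(115,388),S(443,228));print("tongue tri",t)
E
```

```text
hub [ 0.52061929 -0.16973029  0.16909035]
arm [ 0.60219212 -0.18819179  0.166     ] -12.752304740365004 0.08363583426366702 [ 0.60657958 -0.18751729  0.16421726] -11.690719649298545
arm [ 0.53614366 -0.08112581  0.166     ] 80.0620929907355 0.08995420968634796 [ 0.53693896 -0.08088344  0.16474327] 79.59175005464897
arm [ 0.43263162 -0.15140461  0.166     ] 168.23488618048705 0.08987580991578349 [ 0.4323339  -0.15149654  0.16666789] 168.33066726250405
arm [ 0.49852417 -0.26062759  0.166     ] -103.66235733643244 0.09354418078918739 [ 0.50028176 -0.26008608  0.1674226 ] -102.6848982558531
tongue [ 0.38396259 -0.11208669  0.01      ] 157.12934019673068 0.14831667819110053
shaker [ 0.47471872 -0.11214051  0.112     ] 128.55577218696433 0.07364404292725114
trayC [ 0.51376784 -0.17080496  0.026     ] -171.08561663982718 0.006935223227273294
tongue tri [ 0.38477209 -0.11178196  0.00899921]
```

Call:
step_arm(
  commands=[
    [40,-23,0,0,0,0,-1],
    [84,-49,0,0,0,0,-1],
    [130,-76,0,0,0,0,-1],
    [180,-105,0,0,0,0,-1],
    [230,-135,0,0,0,0,-1],
  ],
  force=20,
)

```text
time_s: 0.72
position: [0.3564, -0.345, 0.3036]
ee_rot: [[0.95, 0.311, -0.0], [0.311, -0.95, 0.0], [-0.0, -0.0, -1.0]]
force: [-0.2, -1.4, 0.1]
opening: -0.001
grip_force: 0.0
```

Call:
step_arm(
  commands=[
    [50,-29,0,0,0,0,-1],
    [95,-56,0,0,0,0,-1],
    [125,-73,0,0,0,0,-1],
    [137,-80,0,0,0,0,-1],
    [137,-80,0,0,0,0,-1],
  ],
)

```text
time_s: 1.35
position: [0.461, -0.2274, 0.3036]
ee_rot: [[0.95, 0.313, -0.001], [0.313, -0.95, 0.0], [-0.001, -0.0, -1.0]]
force: [-0.2, 0.3, 0.7]
opening: -0.001
grip_force: 0.0
```

Run:
```python
from h import *
import cv2
s=arm.sense();print(s["time_s"],s["position"],s["ee_rot"][:,0] if hasattr(s["ee_rot"],'shape') else s["ee_rot"],s["opening"],s["force"])
w=viewer.get_image("wrist");t=viewer.get_image("top")[170:310,200:350]
o=np.zeros((420,800,3),np.uint8);t=cv2.resize(t,(450,420),interpolation=cv2.INTER_CUBIC)
np.save("w.npy",w);w=cv2.resize(w,(350,262));o[:,:450]=t;o[:262,450:]=w
cv2.imwrite("pics/c1.png",cv2.convertScaleAbs(o,alpha=1.3));print(viewer.camera_info("wrist"))
```

```text
1.35 [ 0.46098692 -0.22744426  0.30356591] [ 9.49795691e-01  3.12869968e-01 -7.27603797e-04] -0.001439019912144515 [-0.16672932  0.28227577  0.74582132]
{'fx': 325.19226210127806, 'fy': 325.19226210127806, 'cx': 280.1085297362708, 'cy': 208.83231702291857, 'R': array([[ 3.09214899e-01, -9.50992137e-01,  3.18890859e-04],
       [-9.11797352e-01, -2.96375412e-01,  2.84230900e-01],
       [-2.70206840e-01, -8.81791928e-02, -9.58755805e-01]]), 't': array([-0.35947683,  0.31558055,  0.48253969])}
```

View pics/c1.png

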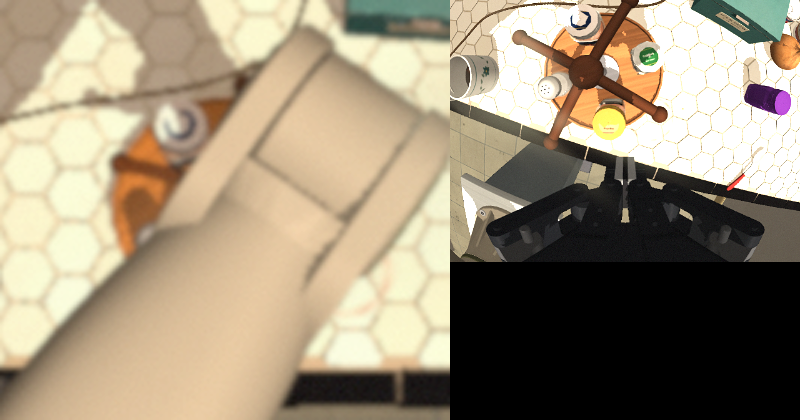

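The wrist part of the picture shows the holed shaker cap at (552,88). The shut fingertip is at (625,165), in the gap between the front arm (ball at 552,145) and the right arm (ball at 660,115). I'll go down there and start pushing along tool x.

Call:
step_arm(
  commands=[
    [0,0,25,0,0,0,-1],
    [0,0,55,0,0,0,-1],
    [0,0,75,0,0,0,-1],
    [0,0,82,0,0,0,-1],
    [0,0,82,0,0,0,-1],
  ],
)

```text
time_s: 2.08
position: [0.4604, -0.2285, 0.2219]
ee_rot: [[0.951, 0.31, -0.0], [0.31, -0.951, 0.0], [-0.0, -0.0, -1.0]]
force: [-0.0, -0.2, -0.2]
opening: -0.003
grip_force: 0.0
```

Run:
```python
from h import *
import cv2
s=arm.sense();print(s["time_s"],s["position"],s["force"])
i=viewer.camera_info("wrist");w=viewer.get_image("wrist");np.savez("w1.npz",w=w,R=i["R"],t=i["t"])
cv2.imwrite("pics/w1.png",cv2.resize(w,(800,600),interpolation=cv2.INTER_CUBIC))
```

```text
2.075 [ 0.46037607 -0.22849967  0.22189021] [-0.01298716 -0.20074059 -0.15645835]
```

View pics/w1.png

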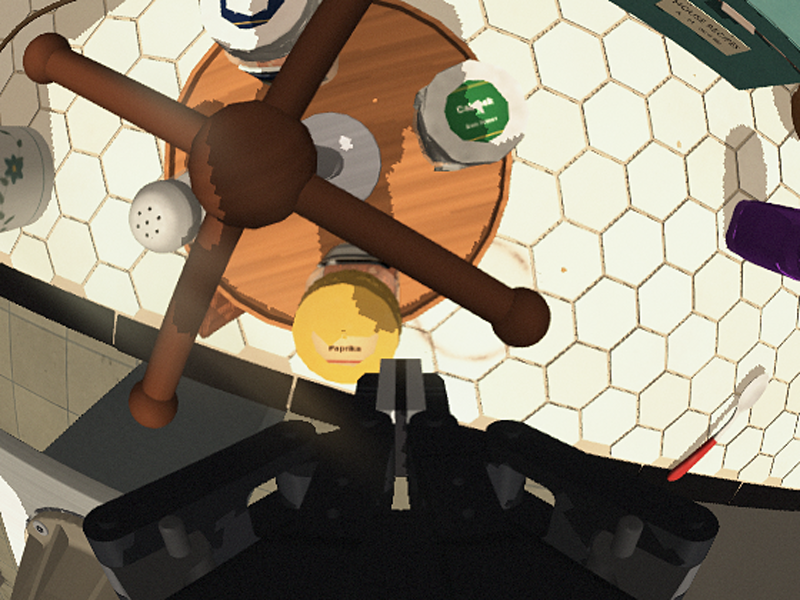

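The wrist picture (800x600) shows arm balls at left (47,58), front (153,405) and right (522,317). The fingertip (402,375) is clear of the arms and above the paprika lid.

```bash
cat >> h.py <<'E'
def wz(i,p,z):  # p in full-res wrist pixels
    d=np.array([p[0]-280.11,p[1]-208.83]);r=np.hypot(*d);th=r/325.19
    v=i["R"].T@np.r_[d/r*np.sin(th),np.cos(th)];o=-i["R"].T@i["t"]
    return o+v*(z-o[2])/v[2]
def wproj(i,X):
    c=i["R"]@np.asarray(X)+i["t"];a=np.arctan2(np.hypot(c[0],c[1]),c[2])*325.19/np.hypot(c[0],c[1])
    return np.array([280.11+c[0]*a,208.83+c[1]*a])
def fit(P,ref=-12.,A=None):  # ball centres (any arms): axis, angle (deg) of carousel arms mod 90
    def f(v):
        r=[]
        for p in P:
            a=np.arctan2(p[1]-v[1],p[0]-v[0]);k=np.round((a-v[2])/(np.pi/2))
            q=v[:2]+.088*np.array([np.cos(v[2]+k*np.pi/2),np.sin(v[2]+k*np.pi/2)]);r+=list(p[:2]-q)
        if A is not None:r+=list(10*(v[:2]-A))
        return r
    s=least_squares(f,[.5174,-.170,np.radians(ref)]);return s.x[:2],np.degrees(s.x[2]),np.abs(s.fun).max()
E
python3 - <<'E'
from h import *
i=np.load("w1.npz")
P=[wz(i,np.array(p)*.7,.166) for p in[(47,58),(153,405),(522,317)]];print(np.round(P,4),fit(P))
for p in[(253,163)]:print("hub",wz(i,np.array(p)*.7,.179))
print("shaker cap",wz(i,np.array((165,215))*.7,.105))
E
```

```text
[[ 0.5367 -0.0813  0.166 ]
 [ 0.4314 -0.1483  0.166 ]
 [ 0.4996 -0.2529  0.166 ]] (array([ 0.51788941, -0.16701395]), np.float64(-12.195713635473647), np.float64(0.0004830441905891436))
hub [ 0.51957428 -0.17097277  0.179     ]
shaker cap [ 0.48128129 -0.11325161  0.105     ]
```

Call:
step_arm(
  commands=[
    [6,4,0,0,0,0,-1],
    [12,8,0,0,0,0,-1],
    [16,11,0,0,0,0,-1],
    [19,13,0,0,0,0,-1],
    [22,15,0,0,0,0,-1],
  ],
)

```text
time_s: 2.75
position: [0.4862, -0.2349, 0.2217]
ee_rot: [[0.95, 0.312, -0.001], [0.312, -0.95, 0.0], [-0.001, -0.001, -1.0]]
force: [-1.5, 0.4, 1.5]
opening: 0.0
grip_force: 1.3
```

Call:
step_arm(
  commands=[
    [3,2,0,0,0,0,-1],
    [6,4,0,0,0,0,-1],
    [9,6,0,0,0,0,-1],
    [12,9,0,0,0,0,-1],
    [16,11,0,0,0,0,-1],
  ],
)

```text
time_s: 3.38
position: [0.505, -0.2405, 0.2216]
ee_rot: [[0.95, 0.311, -0.001], [0.311, -0.95, 0.001], [-0.001, -0.001, -1.0]]
force: [-2.6, 1.9, -0.2]
opening: 0.006
grip_force: 1.7
```

Call:
step_arm(
  commands=[
    [3,1,0,0,0,0,-1],
    [6,2,0,0,0,0,-1],
    [9,3,0,0,0,0,-1],
    [11,4,0,0,0,0,-1],
    [11,4,0,0,0,0,-1],
  ],
)

```text
time_s: 4.0
position: [0.5175, -0.2414, 0.2222]
ee_rot: [[0.95, 0.312, 0.001], [0.312, -0.95, -0.001], [0.001, 0.001, -1.0]]
force: [-0.7, 0.9, -1.4]
opening: -0.001
grip_force: 0.4
```

Run:
```python
from h import *
import cv2
s=arm.sense();print(s["time_s"],s["position"],s["force"])
i=viewer.camera_info("wrist");w=viewer.get_image("wrist");np.savez("w2.npz",w=w,R=i["R"],t=i["t"])
cv2.imwrite("pics/w2.png",cv2.resize(w,(800,600),interpolation=cv2.INTER_CUBIC))
```

```text
4.0 [ 0.51745269 -0.24139217  0.2221996 ] [-0.72172552  0.87154351 -1.38473693]
```

View pics/w2.png

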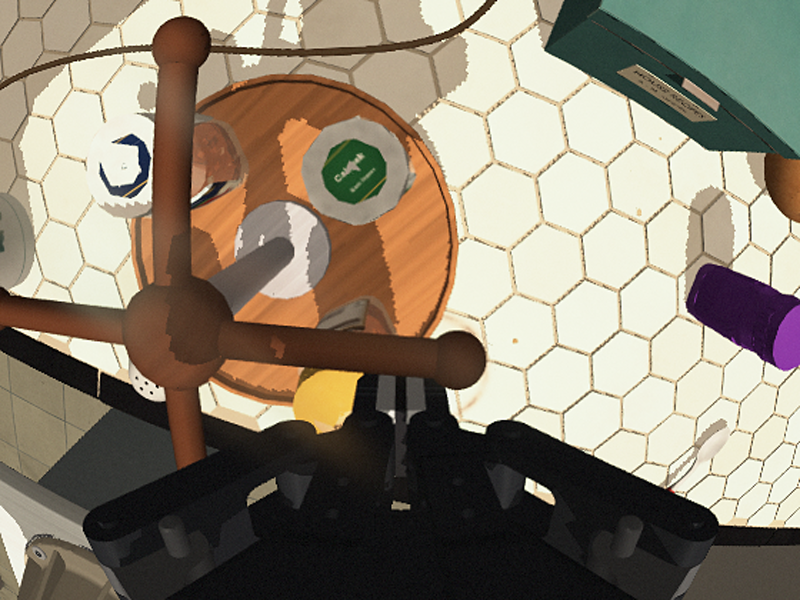

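The handle has turned. The right ball is now at (461,360), the rear ball at (182,42), and the fingertip is touching the right bar. All the jars are standing.

Run:
```python
from h import *
i=np.load("w2.npz")
P=[wz(i,np.array(p)*.7,.166) for p in[(182,42),(461,360)]]
A=np.array([.5178,-.1685]);print(np.round(P,4),fit(P,14,A),fit(P,14))
```

```text
[[ 0.6046 -0.1469  0.166 ]
 [ 0.5385 -0.2534  0.166 ]] (array([ 0.51781056, -0.16848932]), np.float64(13.823035204796625), np.float64(0.0013843032559013313)) (array([ 0.51871728, -0.16733768]), np.float64(13.155728685387835), np.float64(0.00038391713576152453))
```

Call:
step_arm(
  commands=[
    [2,0.7,0,0,0,0,-1],
    [4,1.3,0,0,0,0,-1],
    [6,2,0,0,0,0,-1],
    [7.5,2.5,0,0,0,0,-1],
    [7.5,2.5,0,0,0,0,-1],
  ],
)

```text
time_s: 4.68
position: [0.525, -0.2412, 0.2219]
ee_rot: [[0.95, 0.312, 0.001], [0.312, -0.95, -0.0], [0.0, 0.0, -1.0]]
force: [-2.2, -0.1, 0.5]
opening: 0.001
grip_force: 0.4
```

Call:
step_arm(
  commands=[
    [-10,-2,0,0,0,0,-1],
    [-25,-6,0,0,0,0,-1],
    [-30,-8,-30,0,0,0,-1],
    [-30,-8,-70,0,0,0,-1],
    [-30,-8,-85,0,0,0,-1],
  ],
)

```text
time_s: 5.3
position: [0.4936, -0.2434, 0.3096]
ee_rot: [[0.95, 0.311, 0.004], [0.311, -0.95, -0.002], [0.003, 0.003, -1.0]]
force: [-0.1, -0.2, -1.4]
opening: -0.004
grip_force: 0.0
```

Call:
step_arm(
  commands=[
    [-35,-30,-10,0,0,0,-1],
    [-80,-60,-20,0,0,0,-1],
    [-120,-85,-30,0,0,0,-1],
    [-130,-100,-40,0,0,0,-1],
    [-130,-100,-40,0,0,0,-1],
  ],
)

```text
time_s: 5.92
position: [0.3387, -0.1881, 0.3476]
ee_rot: [[0.95, 0.311, 0.002], [0.311, -0.95, -0.001], [0.001, 0.002, -1.0]]
force: [0.8, 0.3, -0.8]
opening: -0.0
grip_force: 0.0
```

Run:
```python
from h import *
import cv2
s=arm.sense();print(s["time_s"],s["position"],s["force"])
i=viewer.camera_info("wrist");w=viewer.get_image("wrist");t=viewer.get_image("top");np.savez("w3.npz",w=w,R=i["R"],t=i["t"],top=t)
cv2.imwrite("pics/w3.png",cv2.resize(w,(800,600),interpolation=cv2.INTER_CUBIC))
```

```text
5.925 [ 0.33870777 -0.18811249  0.34759209] [ 0.7575396   0.26623592 -0.81511215]
```

View pics/w3.png

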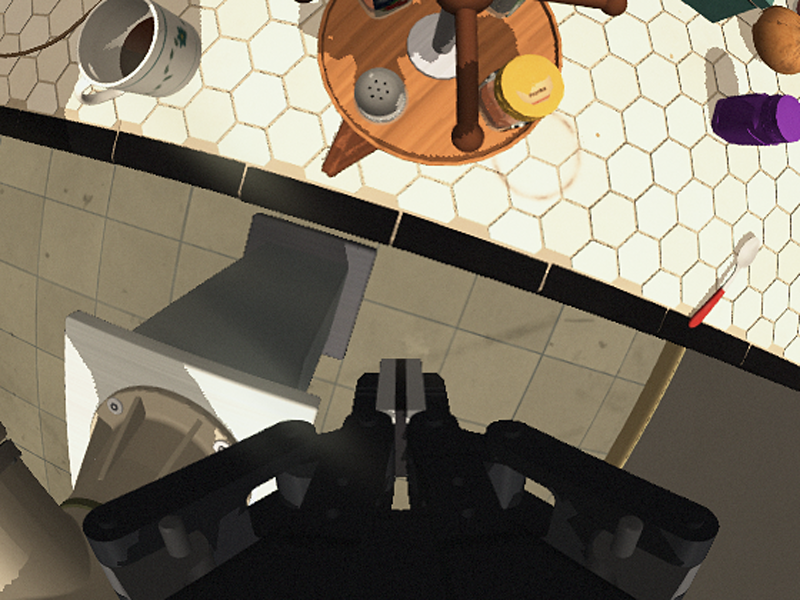

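The tongue tip is at (329,172), blunt, with corners at (323,168) and (334,176). The shaker cap is at (380,88) and the front arm ball at (467,135).

Run:
```python
from h import *
i=np.load("w3.npz");A=np.array([.5178,-.1685])
ang=lambda e:(np.round(e,4),round(np.degrees(np.arctan2(e[1]-A[1],e[0]-A[0])),1),round(np.hypot(*(e[:2]-A)),4))
for n,p,z in[("tip",(329,172),.01),("root1",(340,123),.01),("root2",(378,152),.01),("cap",(380,88),.105),("capside",(381,95),.09),("ballF",(467,135),.166),("ballR",(610,5),.166),("post",(435,50),.02)]:
    print(n,*ang(wz(i,np.array(p)*.7,z)))
g=[.5178-.07*np.cos(0),0]
for a in(155,157,159,161):
    r=np.radians(a);print(a,wproj(i,[A[0]+.15*np.cos(r),A[1]+.15*np.sin(r),.01])/.7,wproj(i,[A[0]+.07*np.cos(r),A[1]+.07*np.sin(r),.108])/.7)
```

```text
tip [ 0.3839 -0.1088  0.01  ] 156.0 0.1466
root1 [ 0.428  -0.1051  0.01  ] 144.8 0.11
root2 [ 0.4131 -0.1444  0.01  ] 167.0 0.1074
cap [ 0.4536 -0.1371  0.105 ] 154.0 0.0714
capside [ 0.4512 -0.138   0.09  ] 155.4 0.0732
ballF [ 0.435  -0.1946  0.166 ] -162.5 0.0868
ballR [ 0.5429 -0.2494  0.166 ] -72.8 0.0847
post [ 0.5131 -0.1628  0.02  ] 129.8 0.0074
155 [324.35249762 173.07187593] [382.76031144  86.99740506]
157 [328.80380246 176.91525831] [385.54006584  89.36105322]
159 [333.39572004 180.61225249] [388.40724893  91.63918227]
161 [338.12211368 184.1579358 ] [391.35806367  93.82874705]
```

Run:
```python
import numpy as np,cv2
t=np.load("w3.npz")["top"][190:295,225:325]
cv2.imwrite("pics/t3.png",cv2.convertScaleAbs(cv2.resize(t,None,fx=5,fy=5,interpolation=cv2.INTER_CUBIC),alpha=1.4,beta=10))
```

```text
(no output)
```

View pics/t3.png

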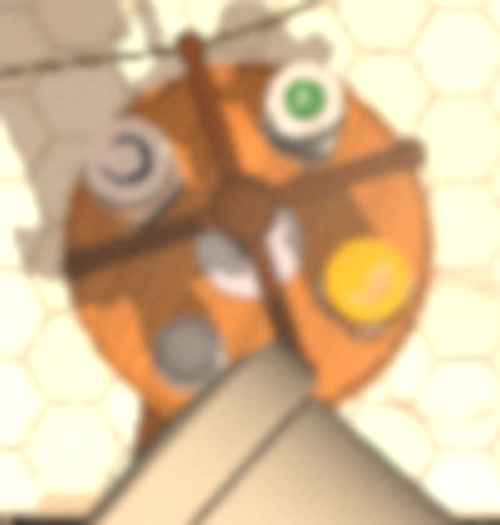

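The top crop (scale 5) shows balls at rear (191,46), left (78,262) and right (410,153). All jars are standing. The tongue tip is hidden behind the arm.

Run:
```python
from h import *
f=lambda L,k:[atz("top",np.array([225+x/k,190+y/k]),.166) for x,y in L]
P0=f([(225,35),(55,137),(165,302),(340,197)],4);P1=f([(191,46),(78,262),(410,153)],5)
print(fit(P0,-12));d=P1[2]-P1[1];print(np.degrees(np.arctan2(d[1],d[0])));
A=fit(P0,-12)[0];print(fit(P1,20),fit(P1,20,A))
e=atz("top",np.array([225+115/4,190+388/4]),.01)
print("tongue",np.degrees(np.arctan2(e[1]-A[1],e[0]-A[0])))
```

```text
(array([ 0.51737289, -0.17033745]), np.float64(-12.033154922456506), np.float64(0.0042237551184313715))
-71.50316789682802
(array([ 0.51783757, -0.17006953]), np.float64(18.514042568467843), np.float64(0.00038537461141274765)) (array([ 0.51738653, -0.17032996]), np.float64(18.53654974366064), np.float64(0.0007204028527360573))
tongue 156.41253898765768
```

I have the shaker at about 153.5° and the tongue at about 156.4°, so it needs about 3° more. I'll go back the same way and push about 4 mm further.

Call:
step_arm(
  commands=[
    [40,30,12,0,0,0,-1],
    [85,65,25,0,0,0,-1],
    [118,92,36,0,0,0,-1],
    [130,100,40,0,0,0,-1],
    [130,100,40,0,0,0,-1],
  ],
)

```text
time_s: 6.65
position: [0.4944, -0.2428, 0.3051]
ee_rot: [[0.95, 0.312, -0.003], [0.312, -0.95, 0.002], [-0.002, -0.002, -1.0]]
force: [-1.0, 0.3, 0.0]
opening: -0.001
grip_force: 0.0
```

Call:
step_arm(
  commands=[
    [0,0,30,0,0,0,-1],
    [0,0,65,0,0,0,-1],
    [0,0,86,0,0,0,-1],
    [10,3,86,0,0,0,-1],
    [20,6,86,0,0,0,-1],
  ],
)

```text
time_s: 7.28
position: [0.5154, -0.2425, 0.2225]
ee_rot: [[0.95, 0.311, 0.002], [0.311, -0.95, -0.001], [0.001, 0.002, -1.0]]
force: [-0.1, -0.4, 0.1]
opening: 0.002
grip_force: 0.0
```

Call:
step_arm(
  commands=[
    [5,1,0,0,0,0,-1],
    [9,2,0,0,0,0,-1],
    [11,3,0,0,0,0,-1],
    [13,3.5,0,0,0,0,-1],
    [13,3.5,0,0,0,0,-1],
  ],
)

```text
time_s: 7.9
position: [0.5279, -0.2415, 0.2208]
ee_rot: [[0.95, 0.311, -0.0], [0.311, -0.95, 0.0], [-0.0, -0.0, -1.0]]
force: [-2.2, -0.2, 1.0]
opening: -0.002
grip_force: 0.6
```

Call:
step_arm(
  commands=[
    [0.6,0.2,0,0,0,0,-1],
    [1.2,0.4,0,0,0,0,-1],
    [1.2,0.4,0,0,0,0,-1],
  ],
)

```text
time_s: 8.28
position: [0.5292, -0.2415, 0.2208]
ee_rot: [[0.95, 0.311, -0.0], [0.311, -0.95, 0.0], [-0.0, -0.0, -1.0]]
force: [-2.3, 0.8, -0.7]
opening: 0.0
grip_force: 0.7
```

Call:
step_arm(
  commands=[
    [-10,-2,0,0,0,0,-1],
    [-25,-6,0,0,0,0,-1],
    [-30,-8,-30,0,0,0,-1],
    [-30,-8,-70,0,0,0,-1],
    [-30,-8,-90,0,0,0,-1],
  ],
)

```text
time_s: 8.9
position: [0.4978, -0.2438, 0.3134]
ee_rot: [[0.95, 0.311, 0.003], [0.311, -0.95, -0.002], [0.002, 0.003, -1.0]]
force: [0.6, 0.3, -0.4]
opening: 0.005
grip_force: 0.0
```

Call:
step_arm(
  commands=[
    [-40,24,0,0,0,0,-1],
    [-85,50,0,0,0,0,-1],
    [-135,79,0,0,0,0,-1],
    [-185,108,0,0,0,0,-1],
    [-230,135,0,0,0,0,-1],
  ],
)

```text
time_s: 9.52
position: [0.3195, -0.4442, 0.3113]
ee_rot: [[0.95, 0.311, 0.0], [0.311, -0.95, -0.001], [0.0, 0.001, -1.0]]
force: [1.1, -0.1, 0.3]
opening: 0.002
grip_force: 0.0
```

Call:
step_arm(
  commands=[
    [-40,24,0,0,0,0,-1],
    [-80,47,0,0,0,0,-1],
    [-110,65,0,0,0,0,-1],
    [-120,70,0,0,0,0,-1],
    [-120,70,0,0,0,0,-1],
  ],
)

```text
time_s: 10.15
position: [0.2288, -0.547, 0.3109]
ee_rot: [[0.951, 0.31, 0.0], [0.31, -0.951, 0.0], [0.0, -0.0, -1.0]]
force: [-0.4, 0.4, 0.0]
opening: -0.001
grip_force: 0.0
```

Run:
```python
from h import *
import cv2
s=arm.sense();print(s["time_s"],s["position"],s["force"])
t=np.mean([viewer.get_image("top").astype(float) for _ in range(4)],0).astype(np.uint8)
cv2.imwrite("pics/topf.png",t)
cv2.imwrite("pics/t4.png",cv2.convertScaleAbs(cv2.resize(t[190:295,225:325],None,fx=5,fy=5,interpolation=cv2.INTER_CUBIC),alpha=1.4,beta=10))
```

```text
10.15 [ 0.22878998 -0.54695776  0.31085681] [-0.37717613  0.44178548  0.01187955]
```

View pics/t4.png

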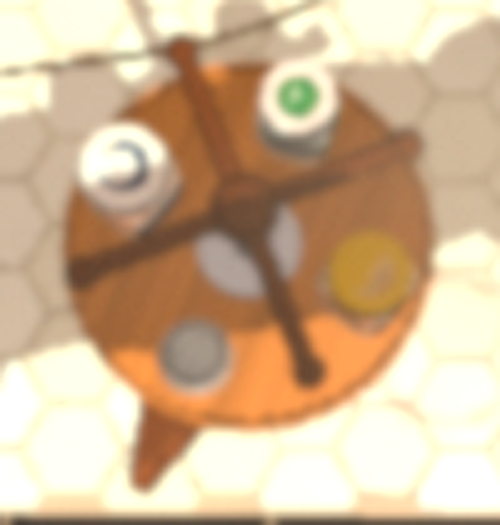

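The balls are at rear (183,50), left (83,272), front (311,373) and right (407,144). The tongue tip is at (144,486), and the shaker cap at (196,352). All four things are standing.

Run:
```python
from h import *
c=lambda p,z:atz("top",np.array([225+p[0]/5,190+p[1]/5]),z)
r=fit([c(p,.166) for p in[(183,50),(83,272),(311,373),(407,144)]],20);A=r[0];print(r)
for p,z in[((144,486),.01),((196,350),.110)]:
    e=c(p,z)[:2]-A;print(np.degrees(np.arctan2(e[1],e[0])),np.hypot(*e))
```

```text
(array([ 0.51736015, -0.17069213]), np.float64(21.820714412338532), np.float64(0.0006730730513896388))
156.42200612594962 0.14614840241308913
158.23380596638646 0.0716042559884406
```

```bash
python3 -c "
from rig import arm
print(arm.close_job())"
```

```text
the job is handed in; nothing more can be done
None
```

The job is handed in at about 10 s of the 51 s limit: the shaker stands in line with the tongue (156.8° by the handle arms, 158.2° by its cap; tongue 156.4°), I pushed only the handle (about 3 N), and the shaker and jars are still standing.

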